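Open a tamper cover, flip the safety catch and hold a purge lever

ROBOT

A 6-joint arm with a two-finger parallel gripper is mounted at the origin on a cart in front of the work surface, level with it; the furniture and walls round the work are solid. World frame = base frame: x ahead of the robot, y to its left, z up, the work surface at z = 0. Lengths are in mm, angles in rad, forces in N, time in s.
With the tool pointing down it reaches from about 275 to 1000 mm from the base axis. Payload 8.4 kg.
Tool frame: the origin (TCP) lies midway between the tips of the shut fingers; the grasp point (between the pads) lies 19 mm behind it; z points along the fingers, y is the line along which they close (so a half turn about z gives the same grasp; the last joint's range is limited). The gripper opens to 85 mm and grips with 20 to 120 N. Pads are 22 mm wide; open, the fingers measure 114 mm over their backs; the gripper's body (76 mm by 85 mm) begins 54 mm behind the grasp point. The pads swing forward as they close: fully open they stand 13 mm farther back than shut.
Start: joints at [1.168, 0.353, 1.633, -0, 1.155, -0.002], TCP at [243.846, 575.471, 231.281] pointing down, gripper open.
Joint ranges: [-2.63, 2.63], [-0.92, 2.1], [0.06, 2.66], [-1.3, 4.44], [0, 2.69], [-3.02, 3.02]. Speed limits (rad/s): [2.22, 2.22, 2.79, 3.14, 3.14, 3.14].

INTERFACE

Orientations are given as [roll, pitch, yaw] about the fixed x, y, z axes, in that order (R = Rz(yaw) Ry(pitch) Rx(roll)).
In Python, from rig import monitor, imaging, r gives the robot as it stands.
- The arm moves only by the tool drive_tool, never from a script. Its argument "plan" is a list of rows, each an object of numbers: "x", "y", "z": the shift along the tool's x, y, z in units of 50 mm (1.0 is 50 mm); "ax", "ay", "az": the turn, a rotation vector about the tool's x, y, z in units of 6 degrees (1.0 is 6 degrees); "hand": the finger opening in mm, from 0 to 85.4. In form: [{"x": .., "y": .., "z": .., "ax": .., "ay": .., "az": .., "hand": ..}, ...]. A call has 1 to 8 rows; each row is the pose to reach, as a shift and turn from the pose commanded when the call began, along the tool's axes at that moment; what a row does not reach only later rows make up. A row lasts 1/10 s, in which the tool goes at most 50 mm and 8.59 degrees, less where a joint would pass 70% of its speed; a pose out of reach is approached as far as the arm can. A call with a gripper value outside its range is refused whole. The fingers move at their own pace and stop on an object; "grip_force" is the grip in N (left out, the last holds). Time passes only in rows, so rows that repeat a pose let the fingers close. It gives the time, the measured TCP pose, the force, the opening and the grip force at its end, in the units of the state.
- monitor.sense(): the state, without advancing time (a new reading comes with each control period).
- imaging.grab_frame(name): name is "scene" or "top" or "wrist"; returns the picture (420x560x3 uint8, red, green, blue); there is no depth.
- imaging.camera_info(name): a dict with "mtx" (3x3 intrinsics, pixels), "dist" ([k1, k2, p1, p2, k3] as OpenCV has them; the pictures are not rectified), "R" (3x3) and "t" (3): a world point X has camera coordinates R X + t. Camera axes: x right, y down, z forward; pixel columns grow to the right and rows downward; lengths in mm; the calibration is good to about 2 mm. A picture is of the moment at which its call begins: read the wrist's pose just before it. camera_info takes no time and is no camera call; for the wrist camera it gives the pose at the moment of the call.
- r.sign_off(): hands the job in; it is judged then, once.
The state is a dict: "clock": time; "qpos": joint angles; "qvel": joint speeds; "joint_efforts": joint torques, N m; "eef_pos": TCP position; "tcp_rot": TCP orientation; "contact_force": force on the tool from outside, world axes, zero at the start; "wrist_torque": the same for the moment, N m; "opening": opening from 0.0 (shut) to 1.0 (fully open); "grasp_force": force on a finger pad.
Only numpy, scipy, OpenCV 4.12 (cv2) and the standard library are available. Lean on these libraries where they do the work, as an engineer would, in place of code of your own. Each camera call takes 0.05 s, during which the arm holds its last target. There are 200 camera calls.

TASK

Purge the hydrogen line by hand: with the flat spatula, lever up the orange lip of the clear cover on the purge valve box until it snaps free and swings open, then lay the spatula down on the worktop beside the box. Flip the red safety catch over, out of the lever's way, and pull the black spring-return lever to the front as far as it goes. Finish holding the lever there with the gripper, leaving the bottle, vials, carton and tin where they stand.

Things in the scene. Friction and masses are not known exactly. Their poses are not given: they have to be found in the camera images.
- purge_box: Purge valve box fixed to the worktop: grey, 150 x 140 mm (x by y), top plate 44 mm up. Origin: centre of its underside; -x is its front, +y its left (hinge of the clear cover), -y its right (orange pry lip), z up. Two gas couplings stick out 32 mm at the rear. Shut, the cover is 128 x 120 mm and 118 mm up to its roof; under it stand the black lever and red catch.
- cover (a joint): Angle of the clear cover about its hinge along the box's x at y +64, z 46 mm: 0 shut, 2.15 fully open. Shut, a ball catch holds it; about 2 N up on the lip, raising it 5 to 8 mm, frees it, and a spring then swings it up and over to the left, fully open in about 1.5 s, where it stays.
- pry_pocket (a point): Point on the cover: middle of the mouth of the pry pocket; shut, at (0, -70, 49.5) mm in the box's frame, axes as the box's. The pocket is the gap between the orange lip (64 x 16 x 4 mm, jutting to the right) and the box's top: 58 mm wide along x, 10 mm high (z 44.5 to 54.5), 12 mm deep towards +y, too low for a finger. A level blade goes in along +y and is raised.
- spatula_handle (a point): Centre of the handle of the spatula, a loose stainless flat spatula with a black handle, 184 mm long overall, 60 g, lying flat on the worktop. Handle 96 mm long, 14 mm wide, 14 mm high; this point is 7 mm above the worktop. y points along the tool to the blade's tip, z up.
- spatula_tip (a point): Middle of the spatula blade's end, 136 mm from the handle's centre along its y, at the handle's mid height. The blade's last 64 mm is 14 mm wide and 2.5 mm thick, flat side up.
- catch (a joint): Angle of the red safety catch about its axle along the box's x at y +26, z 56 mm: 0 with its bar (60 mm long, 10 x 8 mm) across the slot just in front of the lever, blocking it; it flips up and over to the left, stop at 1.8. The ball's weight keeps it at either end: pushed past about 0.8 it falls over by itself.
- catch_ball (a point): Centre of the red ball, 18 mm across, on the catch's stalk, 40 mm from the axle. Catch at 0: at (-32, 7, 91) mm in the box's frame; pushed towards the box's +y (left, outward) it flips the catch. At 1.8: at (-32, 65, 67) mm, the bar then standing up from y +26 to +40 mm, to about 116 mm height.
- lever (a joint): Angle of the black lever about its pivot along the box's y at x +5, y -22, z 30 mm: 0 at rest, leaning back 0.38 rad; pulled to the box's front (-x) it meets its stop at 0.8, leaning 0.42 rad forward. A spring returns it: about 2.5 N at the grip at the start, 7.5 N at the stop. With the catch at 0 it moves at most about 0.15.
- lever_grip (a point): Centre of the black grip on the lever, 22 mm across and 40 mm long along the lever, 60 mm from the pivot: at rest at (27, -22, 86) mm in the box's frame, at the stop at (-19, -22, 85) mm, about 5 mm higher half-way.
- septum_carton: Brown carton, 80 x 110 x 30 mm, origin at the centre of its underside; a bystander.
- ferrule_tin: Round white tin, 65 mm across, 53 mm high, origin at the centre of its underside; a bystander.
- reagent_bottle_2: Small clear bottle with a black cap, 45 mm across, 80 mm high, origin at the centre of its underside; a bystander.
- vial_0: Glass vial with a blue cap, 24 mm across, 44 mm high, origin at the centre of its underside; a bystander.
- vial_2: Glass vial with a white cap, 23 mm across, 44 mm high, origin at the centre of its underside; a bystander.

How it is judged:
By the outcome, as a careful person would: the job done as asked, in the order asked, and still so for the second after the job is handed in, while the arm keeps its last pose, push and grip.
It also fails if it takes over 56 s, if anything falls off the work surface, if the arm or the gripper's body presses on something with over 40 N, if the wrist force passes 120 N, or if a joint passes its speed limit or range.

## Working session

There is one attempt and no reset: what is moved stays moved. The work goes in short steps, Python scripts to look and compute and a tool call to move; the robot and the scene stay as the last step left them, time stands still between calls to the robot, and variables do not carry over. Pictures are saved under pics/ and viewed, at most 10 in all, crops included, and the job is handed in when it is done.

Besides the shell and the picture viewer there is one more tool, called after "Call:" as name(argument=value, ...), one argument or row to a line, values as JSON. drive_tool: Moves the arm, as the interface text tells. Its arguments: {"type":"object","properties":{"plan":{"type":"array","items":{"type":"object","properties":{"x":{"type":"number"},"y":{"type":"number"},"z":{"type":"number"},"ax":{"type":"number"},"ay":{"type":"number"},"az":{"type":"number"},"hand":{"type":"number"}}}},"grip_force":{"type":"number"}},"required":["plan"]}

```bash
mkdir -p pics; cat > h.py <<'E'
import numpy as np, cv2
from scipy.spatial.transform import Rotation as Ro
from rig import monitor, imaging, r
def ray(info,uv):
    p=cv2.undistortPoints(np.array([[uv]],float),np.array(info["mtx"]),np.array(info["dist"]))[0,0]
    R=np.array(info["R"]);t=np.array(info["t"])
    return -R.T@t, R.T@np.array([p[0],p[1],1.])
def onz(info,uv,z):
    c,d=ray(info,uv); return c+d*(z-c[2])/d[2]
def proj(info,X):
    R=np.array(info["R"]);t=np.array(info["t"],float)
    return cv2.projectPoints(np.array(X,float).reshape(-1,1,3),cv2.Rodrigues(R)[0],t,np.array(info["mtx"]),np.array(info["dist"]))[0][:,0]
def tri(a,ua,b,ub):
    c1,d1=ray(a,ua);c2,d2=ray(b,ub)
    s=np.linalg.lstsq(np.c_[d1,-d2],c2-c1,rcond=None)[0]
    p,q=c1+s[0]*d1,c2+s[1]*d2
    return (p+q)/2,np.linalg.norm(p-q)
def save(name,n):
    im=imaging.grab_frame(name); cv2.imwrite(f"pics/{n}.png",cv2.cvtColor(im,cv2.COLOR_RGB2BGR)); return im
def plan_to(pos,rpy=None):
    s=monitor.sense(); R=Ro.from_euler('xyz',s["tcp_rot"])
    d=R.inv().apply(np.array(pos)-np.array(s["eef_pos"]))/50
    w=np.zeros(3) if rpy is None else np.degrees((R.inv()*Ro.from_euler('xyz',rpy)).as_rotvec())/6
    print("shift",d.round(3),"turn",w.round(3))
E
python3 - <<'E'
from h import *
print(monitor.sense())
for n in("scene","top"):
    save(n,n+"0"); i=imaging.camera_info(n); print(n,-np.array(i["R"]).T@np.array(i["t"]), np.array(i["R"]).round(2).tolist())
a=cv2.imread("pics/scene0.png");b=cv2.imread("pics/top0.png")
E
```

```text
{'clock': 0.0, 'qpos': array([ 1.16764517e+00,  3.53645045e-01,  1.63414787e+00,  6.01990303e-07,
        1.15517390e+00, -2.42610404e-03]), 'qvel': array([ 2.49620330e-03,  5.45189833e-04,  3.49080210e-05, -4.26919275e-04,
       -9.33485587e-04, -1.22224042e-03]), 'joint_efforts': array([ 1.74300672e-03, -6.05242324e+01, -3.42066443e+01,  1.61305375e-04,
        9.46006563e-03,  2.88061116e-06]), 'eef_pos': array([243.63218947, 575.04307103, 230.55773258]), 'tcp_rot': array([-3.14021850e+00, -3.88426309e-06,  2.74086735e+00]), 'contact_force': array([ 0.27063458,  0.83006238, -0.20417538]), 'wrist_torque': array([ 0.00734207,  0.01369658, -0.00539884]), 'grasp_force': 0.0, 'opening': 1.0036921599005806}
scene [ -224.54809376 -1142.37457557   733.36744292] [[0.83, -0.55, -0.01], [-0.25, -0.36, -0.9], [0.49, 0.75, -0.44]]
top [ 420.57726923  -55.68248541 1547.95518201] [[0.01, -1.0, 0.02], [-1.0, -0.01, -0.04], [0.04, -0.02, -1.0]]
```

View pics/top0.png

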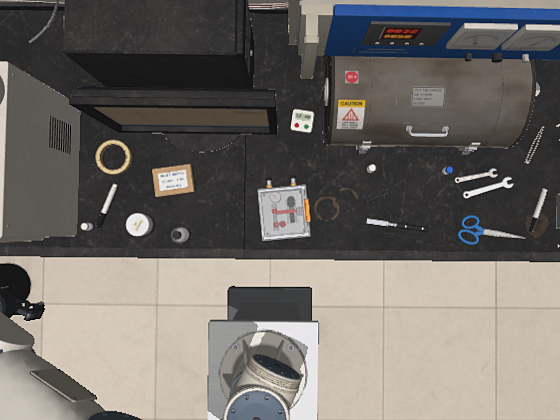

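View pics/scene0.png

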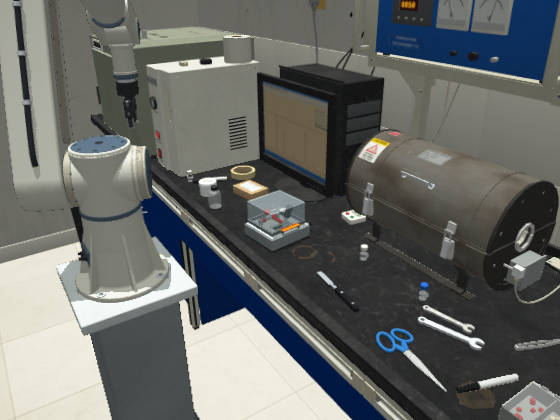

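The top view shows the box at about (285,212) with its orange lip on the right at (308,210). The spatula lies to the right, blade at (370,222) and handle end at (424,229). The bottle, tin and carton are left of the box, with vials at (371,168) and (447,170).

```bash
python3 - <<'E'
from h import *
i=imaging.camera_info("top");print(np.array(i["mtx"]).round(1).tolist())
im=cv2.imread("pics/top0.png");hsv=cv2.cvtColor(im,cv2.COLOR_BGR2HSV)
for n,uv,z in[("sp tip",(367,222),7),("sp end",(425,229),7),("box fl",(262,240),44),("box fr",(310,236),44),("box bl",(258,188),44),("box br",(305,184),44)]:print(n,onz(i,uv,z).round(0))
m=cv2.inRange(hsv,(8,180,180),(22,255,255));ys,xs=np.nonzero(m);k=(abs(xs-308)<15)&(abs(ys-210)<20)
print("lip",xs[k].mean(),ys[k].mean(),xs[k].min(),xs[k].max(),ys[k].min(),ys[k].max(),onz(i,(xs[k].mean(),ys[k].mean()),56))
w=imaging.camera_info("wrist");s=monitor.sense();R=Ro.from_euler('xyz',s["tcp_rot"]).as_matrix()
c=-np.array(w["R"]).T@np.array(w["t"]);print("cam in tool",(R.T@(c-s["eef_pos"])).round(1),(np.array(w["R"])@R).round(2).tolist(),np.array(w["mtx"]).round(0).tolist())
c=im[160:260,230:440];cv2.imwrite("pics/c1.png",cv2.resize(c,(800,381),interpolation=cv2.INTER_CUBIC))
E
```

```text
[[529.9, 0.0, 291.7], [0.0, 529.9, 206.2], [0.0, 0.0, 1.0]]
sp tip [ 440. -302.    7.]
sp end [ 421. -472.    7.]
box fl [385.   2.  44.]
box fr [ 398. -134.   44.]
box bl [533.  15.  44.]
box br [ 546. -118.   44.]
lip 306.6 201.6 305 308 199 204 [ 494.9234407 -122.6615383   56.       ]
cam in tool [ 7.940e+01 -1.000e-01 -1.429e+02] [[0.0, 1.0, -0.0], [-0.95, 0.0, -0.31], [-0.31, 0.0, 0.95]] [[362.0, 0.0, 287.0], [0.0, 362.0, 210.0], [0.0, 0.0, 1.0]]
```

View pics/c1.png

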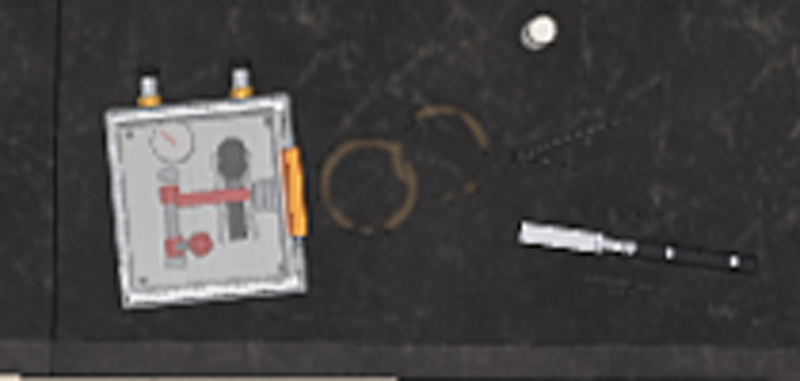

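```bash
python3 - <<'E'
from h import *
plan_to([450,-100,300],[-3.1416,0,1.66])
E
```

```text
shift [ -9.067 -10.823  -1.374] turn [-1.0000e-02  6.0000e-03  1.0321e+01]
```

Call:
drive_tool(
  plan=[
    {"x": -0.6,"y": -0.7,"z": -0.3,"az": 0.7},
    {"x": -1.2,"y": -1.4,"z": -0.6,"az": 1.4},
    {"x": -1.8,"y": -2.1,"z": -0.9,"az": 2.1},
    {"x": -2.4,"y": -2.8,"z": -1.2,"az": 2.8},
    {"x": -3.0,"y": -3.5,"z": -1.4,"az": 3.5},
    {"x": -3.6,"y": -4.2,"z": -1.4,"az": 4.2},
    {"x": -4.2,"y": -4.9,"z": -1.4,"az": 4.9},
    {"x": -4.8,"y": -5.6,"z": -1.4,"az": 5.6},
  ],
)

```text
invalid input
```

```bash
python3 - <<'E'
from h import *
plan_to([450,-100,300],[-3.1416,0,1.66])
E
```

```text
shift [ -9.067 -10.823  -1.374] turn [-1.0000e-02  6.0000e-03  1.0321e+01]
```

Call:
drive_tool(
  plan=[
    {"x": -0.6,"y": -0.7,"z": -0.3,"ax": 0,"ay": 0,"az": 0.7,"hand": 85},
    {"x": -1.2,"y": -1.4,"z": -0.6,"ax": 0,"ay": 0,"az": 1.4,"hand": 85},
    {"x": -1.8,"y": -2.1,"z": -0.9,"ax": 0,"ay": 0,"az": 2.1,"hand": 85},
    {"x": -2.4,"y": -2.8,"z": -1.2,"ax": 0,"ay": 0,"az": 2.8,"hand": 85},
    {"x": -3.0,"y": -3.5,"z": -1.4,"ax": 0,"ay": 0,"az": 3.5,"hand": 85},
    {"x": -3.6,"y": -4.2,"z": -1.4,"ax": 0,"ay": 0,"az": 4.2,"hand": 85},
    {"x": -4.2,"y": -4.9,"z": -1.4,"ax": 0,"ay": 0,"az": 4.9,"hand": 85},
    {"x": -4.8,"y": -5.6,"z": -1.4,"ax": 0,"ay": 0,"az": 5.6,"hand": 85},
  ],
)

```text
clock: 0.9
eef_pos: [355.6, 222.2, 301.3]
tcp_rot: [3.141, 0.0, 2.152]
contact_force: [0.3, -0.6, 0.3]
opening: 0.996
grasp_force: 0.0
```

```bash
python3 - <<'E'
from h import *
plan_to([450,-100,300],[-3.1416,0,1.66])
E
```

```text
shift [-6.423 -1.958  0.026] turn [3.000e-03 0.000e+00 4.697e+00]
```

Call:
drive_tool(
  plan=[
    {"x": -0.9,"y": -0.3,"z": 0,"ax": 0,"ay": 0,"az": 0.7,"hand": 85},
    {"x": -1.8,"y": -0.6,"z": 0,"ax": 0,"ay": 0,"az": 1.4,"hand": 85},
    {"x": -2.7,"y": -0.8,"z": 0,"ax": 0,"ay": 0,"az": 2.1,"hand": 85},
    {"x": -3.6,"y": -1.1,"z": 0,"ax": 0,"ay": 0,"az": 2.8,"hand": 85},
    {"x": -4.5,"y": -1.4,"z": 0,"ax": 0,"ay": 0,"az": 3.5,"hand": 85},
    {"x": -5.4,"y": -1.7,"z": 0,"ax": 0,"ay": 0,"az": 4.2,"hand": 85},
    {"x": -6.1,"y": -1.9,"z": 0,"ax": 0,"ay": 0,"az": 4.7,"hand": 85},
    {"x": -6.1,"y": -1.9,"z": 0,"ax": 0,"ay": 0,"az": 4.7,"hand": 85},
  ],
)

```text
clock: 1.7
eef_pos: [445.2, -86.5, 301.1]
tcp_rot: [3.142, 0.001, 1.657]
contact_force: [-0.2, 1.0, -0.4]
opening: 0.993
grasp_force: 0.0
```

```bash
python3 - <<'E'
from h import *
s=monitor.sense();print(s["eef_pos"],s["tcp_rot"],abs(s["qvel"]).max());i=imaging.camera_info("wrist")
save("wrist","w1");np.savez("w1.npz",**{k:np.array(i[k]) for k in i})
E
```

```text
[445.15264616 -86.48841535 301.0842063 ] [3.14153992e+00 1.27752547e-03 1.65663044e+00] 0.06661109787658283
```

View pics/w1.png

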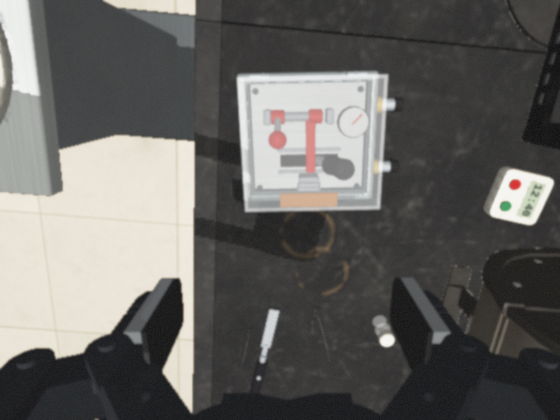

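The wrist view shows the box squarely, with the lip at (310,200), the red ball at (277,141) and the lever grip at (340,165). The spatula blade tip is at (272,312).

```bash
python3 - <<'E'
from h import *
i=dict(np.load("w1.npz"));im=cv2.imread("pics/w1.png");h=cv2.cvtColor(im,cv2.COLOR_BGR2HSV)
m=cv2.inRange(h,(5,90,80),(22,255,255));m[:180]=0;m[215:]=0;m[:,:270]=0;m[:,350:]=0
(c,s,a)=cv2.minAreaRect(cv2.findNonZero(m));ys,xs=np.nonzero(m);print("lip",c,s,a,xs.mean(),ys.mean(),onz(i,(xs.mean(),ys.mean()),58.5))
l,rr=onz(i,(xs.min(),ys[xs==xs.min()].mean()),58.5),onz(i,(xs.max(),ys[xs==xs.max()].mean()),58.5);print("ends",l,rr,np.linalg.norm(l-rr),np.arctan2(*(rr-l)[[1,0]]))
red=cv2.inRange(h,(0,120,80),(6,255,255))|cv2.inRange(h,(172,120,80),(180,255,255));b=red.copy();b[:130]=0;b[155:]=0;b[:,:262]=0;b[:,292:]=0
ys,xs=np.nonzero(b);print("ball",xs.min(),xs.max(),ys.min(),ys.max(),onz(i,((xs.min()+xs.max())/2,(ys.min()+ys.max())/2),91))
g=cv2.cvtColor(im,cv2.COLOR_BGR2GRAY)
m=(cv2.GaussianBlur(g,(3,3),0)>105).astype(np.uint8)*255;m[:60]=0;m[225:]=0;m[:,:225]=0;m[:,400:]=0
m=cv2.morphologyEx(m,cv2.MORPH_OPEN,np.ones((13,13)))
c=max(cv2.findContours(m,0,1)[0],key=cv2.contourArea);rc=cv2.minAreaRect(c);print(rc)
P=np.array([onz(i,p,44) for p in cv2.boxPoints(rc)]);print(P.round(1))
Z=cv2.resize(im[55:225,220:410],(800,716),interpolation=3)[:600];cv2.imwrite("pics/c2.png",Z)
E
```

```text
Traceback (most recent call last):
cv2.error: OpenCV(4.12.0) /io/opencv/modules/imgproc/src/convhull.cpp:143: error: (-215:Assertion failed) total >= 0 && (depth == CV_32F || depth == CV_32S) in function 'convexHull'
```

```bash
python3 - <<'E'
from h import *
i=dict(np.load("w1.npz"));im=cv2.imread("pics/w1.png");h=cv2.cvtColor(im,cv2.COLOR_BGR2HSV)
print(h[200,300:320:6].tolist(),h[141,277].tolist(),h[165,340].tolist(),h[205,260].tolist(),h[100,300].tolist())
m=cv2.inRange(h,(5,60,60),(25,255,255));m[:185]=0;m[215:]=0;m[:,:270]=0;m[:,350:]=0
ys,xs=np.nonzero(m);print("lip",len(xs),xs.mean(),ys.mean(),xs.min(),xs.max(),ys.min(),ys.max(),onz(i,(xs.mean(),ys.mean()),58.5))
f=np.polyfit(xs,ys,1);l,rr=[onz(i,(u,np.polyval(f,u)),58.5) for u in (xs.min()-.5,xs.max()+.5)];print("ends",l,rr,np.linalg.norm(l-rr),np.arctan2(*(rr-l)[[1,0]]))
b=cv2.inRange(h,(0,100,60),(6,255,255))|cv2.inRange(h,(170,100,60),(180,255,255));b[:131]=0;b[155:]=0;b[:,:262]=0;b[:,292:]=0
ys,xs=np.nonzero(b);print("ball",xs.min(),xs.max(),ys.min(),ys.max(),onz(i,((xs.min()+xs.max())/2,(ys.min()+ys.max())/2),91))
Z=cv2.resize(im[60:220,220:410],(712,600),interpolation=3);cv2.imwrite("pics/c2.png",Z)
E
```

```text
[[14, 74, 211], [14, 73, 209], [14, 77, 210], [14, 73, 212]] [1, 95, 218] [120, 2, 132] [90, 7, 147] [60, 2, 223]
lip 704 308.6051136363636 199.92613636363637 281 336 193 214 [ 472.39445436 -118.5618746    58.5       ]
ends [ 441.32403213 -121.45527406   58.5       ] [ 503.22235216 -115.69108764   58.5       ] 62.166131196066615 0.09285567493759019Traceback (most recent call last):
  File "<stdin>", line 8, in <module>
    return umr_minimum(a, axis, None, out, keepdims, initial, where)
ValueError: zero-size array to reduction operation minimum which has no identity
```

```bash
python3 - <<'E'
from h import *
i=dict(np.load("w1.npz"));im=cv2.imread("pics/w1.png");h=cv2.cvtColor(im,cv2.COLOR_BGR2HSV)
b=cv2.inRange(h,(0,60,60),(8,255,255))|cv2.inRange(h,(170,60,60),(180,255,255));b[:132]=0;b[155:]=0;b[:,:262]=0;b[:,292:]=0
ys,xs=np.nonzero(b);print("ball",xs.min(),xs.max(),ys.min(),ys.max());B=onz(i,((xs.min()+xs.max())/2,(ys.min()+ys.max())/2),91);print(B)
for yw in(.088,.093,.1):
    c,s=np.cos(yw),np.sin(yw);R=np.array([[c,-s],[s,c]])
    for n,P,q in(("ball",B,(-32,7)),("lipmid -62",onz(i,(308.6,199.6),58.5),(0,-62)),("lip out -70",onz(i,(308.6,206.7),58.5),(0,-70)),("boxedge",onz(i,(313,211.5),44),(4,-70))):print(yw,n,P[:2].round(1),"centre",(P[:2]-R@np.array(q)).round(1))
    O=np.array([464.5,-57])
    print(proj(i,[[*(O+R@np.array(q[:2])),q[2]] for q in((75,70,44),(75,-70,44),(-75,-70,44),(-75,70,44))]).round(0).tolist())
Z=cv2.resize(im[60:220,220:410],(712,600),interpolation=3);cv2.imwrite("pics/c2.png",Z)
E
```

```text
ball 269 285 132 148
[432.81635647 -51.85568501  91.        ]
0.088 ball [432.8 -51.9] centre [465.3 -56. ]
0.088 lipmid -62 [ 472.3 -118.2] centre [466.9 -56.4]
0.088 lip out -70 [ 473.2 -126.4] centre [467.1 -56.7]
0.088 boxedge [ 480.2 -136.3] centre [470.1 -66.9]
[[380.0, 73.0], [371.0, 203.0], [241.0, 203.0], [235.0, 74.0]]
0.093 ball [432.8 -51.9] centre [465.3 -55.9]
0.093 lipmid -62 [ 472.3 -118.2] centre [466.6 -56.5]
0.093 lip out -70 [ 473.2 -126.4] centre [466.7 -56.7]
0.093 boxedge [ 480.2 -136.3] centre [469.8 -67. ]
[[380.0, 73.0], [371.0, 203.0], [241.0, 203.0], [235.0, 74.0]]
0.1 ball [432.8 -51.9] centre [465.4 -55.6]
0.1 lipmid -62 [ 472.3 -118.2] centre [466.2 -56.5]
0.1 lip out -70 [ 473.2 -126.4] centre [466.2 -56.8]
0.1 boxedge [ 480.2 -136.3] centre [469.3 -67. ]
[[379.0, 73.0], [371.0, 202.0], [241.0, 204.0], [234.0, 75.0]]
```

View pics/c2.png

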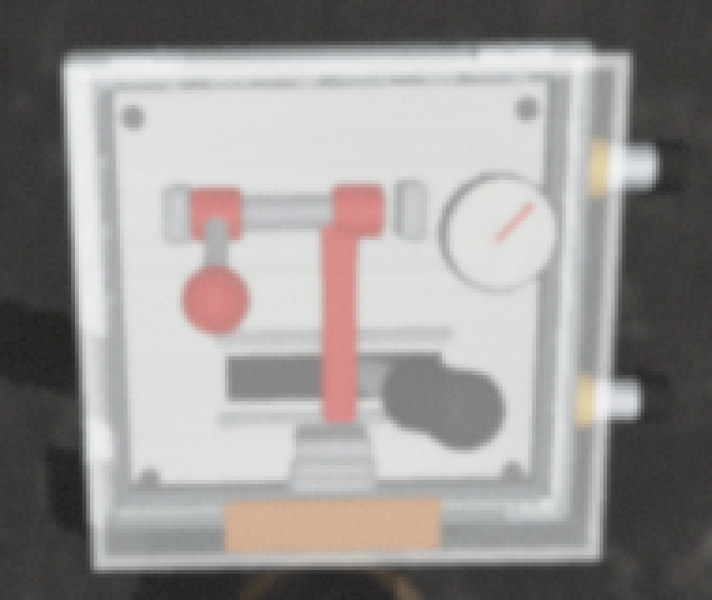

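The crop confirms the box: the lip, ball and lever positions agree with centre (466,-56.5), yaw 0.093. Next is the spatula.

```bash
python3 - <<'E'
from h import *
plan_to([429,-410,150],[-3.1416,0,1.46])
E
```

```text
shift [-6.457 -0.875  3.018] turn [-8.000e-03 -1.000e-03  1.896e+00]
```

Call:
drive_tool(
  plan=[
    {"x": -0.9,"y": -0.1,"z": 0.3,"ax": 0,"ay": 0,"az": 0.3,"hand": 60},
    {"x": -1.8,"y": -0.2,"z": 0.7,"ax": 0,"ay": 0,"az": 0.6,"hand": 60},
    {"x": -2.7,"y": -0.35,"z": 1.1,"ax": 0,"ay": 0,"az": 0.9,"hand": 60},
    {"x": -3.6,"y": -0.5,"z": 1.5,"ax": 0,"ay": 0,"az": 1.2,"hand": 60},
    {"x": -4.5,"y": -0.6,"z": 2.0,"ax": 0,"ay": 0,"az": 1.5,"hand": 60},
    {"x": -5.4,"y": -0.7,"z": 2.5,"ax": 0,"ay": 0,"az": 1.9,"hand": 60},
    {"x": -6.2,"y": -0.8,"z": 3.0,"ax": 0,"ay": 0,"az": 1.9,"hand": 60},
    {"x": -6.2,"y": -0.8,"z": 3.0,"ax": 0,"ay": 0,"az": 1.9,"hand": 60},
  ],
)

```text
clock: 2.55
eef_pos: [431.6, -396.9, 147.5]
tcp_rot: [-3.138, -0.002, 1.462]
contact_force: [0.1, 0.7, -1.0]
opening: 0.705
grasp_force: 0.0
```

```bash
python3 - <<'E'
from h import *
s=monitor.sense();print(s["eef_pos"],s["tcp_rot"],abs(s["qvel"]).max());i=imaging.camera_info("wrist")
save("wrist","w2");np.savez("w2.npz",**{k:np.array(i[k]) for k in i})
E
```

```text
[ 431.58796257 -396.92144034  147.50965604] [-3.13792850e+00 -1.91759292e-03  1.46204762e+00] 0.05730373119000917
```

View pics/w2.png

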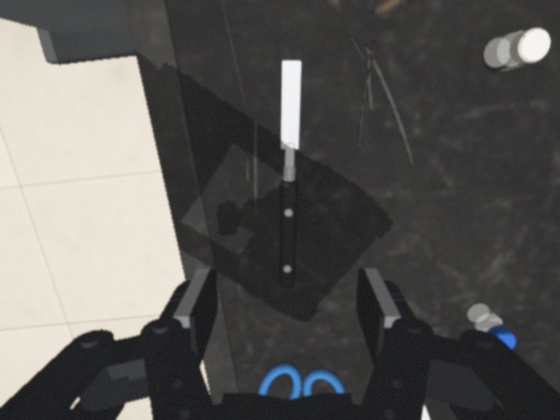

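The wrist view shows the blade tip at (291,60), the handle front at (289,181) and its end at (287,286).

```bash
python3 - <<'E'
from h import *
i=dict(np.load("w2.npz"));g=cv2.cvtColor(cv2.imread("pics/w2.png"),cv2.COLOR_BGR2GRAY)
m=(g>190).astype(np.uint8);m[:50]=0;m[155:]=0;m[:,:270]=0;m[:,310:]=0
ys,xs=np.nonzero(m);c,d=[],[]
t=onz(i,(xs[ys<ys.min()+6].mean(),ys.min()-.5),8);e=onz(i,(xs[(ys>130)&(ys<145)].mean(),ys.max()+.5),8)
print(xs.min(),xs.max(),ys.min(),ys.max(),t,e,np.linalg.norm(t-e))
u=(t-e)/np.linalg.norm(t-e);print("yaw",np.arctan2(-u[0],u[1]))
for n,p,z in(("hfront",(289,181),14),("hend",(287,286.5),14),("riv1",(288.5,212.5),14),("riv2",(287,269),14)):
    P=onz(i,p,z);print(n,P.round(1),"along from tip",((P-t)@u).round(1))
H=t-136*u;H[2]=7;print("handle centre",H);G=H+25*u;G[2]=3
plan_to(G,[-3.1416,0,np.pi/2+np.arctan2(-u[0],u[1])])
E
```

```text
281 300 61 148 [ 445.19418902 -296.13898117    8.        ] [ 437.73673763 -359.15742468    8.        ] 63.45815789897441
yaw -0.1177898044666693
hfront [ 434.4 -383.4   14. ] along from tip -87.9
hend [ 422.8 -475.8   14. ] along from tip -181.1
riv1 [ 431.2 -409.2   14. ] along from tip -113.9
riv2 [ 424.6 -459.2   14. ] along from tip -164.4
handle centre [ 429.21179332 -431.19660971    7.        ]
shift [-0.228  0.038  2.917] turn [-0.031 -0.023  0.087]
```

Call:
drive_tool(
  plan=[
    {"x": -0.23,"y": 0.04,"z": 0.8,"ax": 0,"ay": 0,"az": 0.09,"hand": 40},
    {"x": -0.23,"y": 0.04,"z": 1.6,"ax": 0,"ay": 0,"az": 0.09,"hand": 40},
    {"x": -0.23,"y": 0.04,"z": 2.3,"ax": 0,"ay": 0,"az": 0.09,"hand": 40},
    {"x": -0.23,"y": 0.04,"z": 2.7,"ax": 0,"ay": 0,"az": 0.09,"hand": 40},
    {"x": -0.23,"y": 0.04,"z": 2.9,"ax": 0,"ay": 0,"az": 0.09,"hand": 40},
    {"x": -0.23,"y": 0.04,"z": 2.9,"ax": 0,"ay": 0,"az": 0.09,"hand": 40},
  ],
)

```text
clock: 3.2
eef_pos: [433.7, -405.2, 6.0]
tcp_rot: [-3.14, -0.001, 1.455]
contact_force: [0.0, 0.1, 0.8]
opening: 0.47
grasp_force: 0.0
```

Call:
drive_tool(
  plan=[
    {"x": 0,"y": 0,"z": 0,"ax": 0,"ay": 0,"az": 0,"hand": 5},
    {"x": 0,"y": 0,"z": 0,"ax": 0,"ay": 0,"az": 0,"hand": 5},
    {"x": 0,"y": 0,"z": 0,"ax": 0,"ay": 0,"az": 0,"hand": 5},
    {"x": 0,"y": 0,"z": 0,"ax": 0,"ay": 0,"az": 0,"hand": 5},
    {"x": 0,"y": 0,"z": 0,"ax": 0,"ay": 0,"az": 0,"hand": 5},
    {"x": 0,"y": 0,"z": 0,"ax": 0,"ay": 0,"az": 0,"hand": 5},
  ],
  grip_force=90,
)

```text
clock: 3.8
eef_pos: [434.6, -407.3, 8.3]
tcp_rot: [3.139, 0.001, 1.454]
contact_force: [-0.0, 3.0, 6.7]
opening: 0.124
grasp_force: 88.1
```

Call:
drive_tool(
  plan=[
    {"x": 0,"y": 0,"z": -0.3,"ax": 0,"ay": 0,"az": 0,"hand": 5},
    {"x": 0,"y": 0,"z": -0.8,"ax": 0,"ay": 0,"az": 0,"hand": 5},
    {"x": 0,"y": 0,"z": -1.4,"ax": 0,"ay": 0,"az": 0,"hand": 5},
    {"x": 0,"y": 0,"z": -2.0,"ax": 0,"ay": 0,"az": 0,"hand": 5},
    {"x": 0,"y": 0,"z": -2.0,"ax": 0,"ay": 0,"az": 0,"hand": 5},
    {"x": 0,"y": 0,"z": -2.0,"ax": 0,"ay": 0,"az": 0,"hand": 5},
  ],
)

```text
clock: 4.4
eef_pos: [434.1, -407.4, 108.3]
tcp_rot: [3.139, 0.002, 1.454]
contact_force: [0.4, -0.2, -0.4]
opening: 0.121
grasp_force: 88.3
```

```bash
python3 - <<'E'
from h import *
s=monitor.sense();print(s["eef_pos"],s["tcp_rot"],s["opening"],s["contact_force"]);i=imaging.camera_info("wrist")
a=save("wrist","w3");np.savez("w3.npz",**{k:np.array(i[k]) for k in i})
b=save("scene","s3")
cv2.imwrite("pics/c3.png",np.hstack([cv2.imread("pics/w3.png")[:, 180:400],cv2.resize(cv2.imread("pics/s3.png")[190:340,260:460],(560,420),interpolation=3)]))
E
```

```text
[ 434.12673236 -407.43497698  108.30649877] [3.13907346e+00 1.94118517e-03 1.45377182e+00] 0.12107399466619327 [ 0.41973955 -0.15446035 -0.44219062]
```

View pics/c3.png

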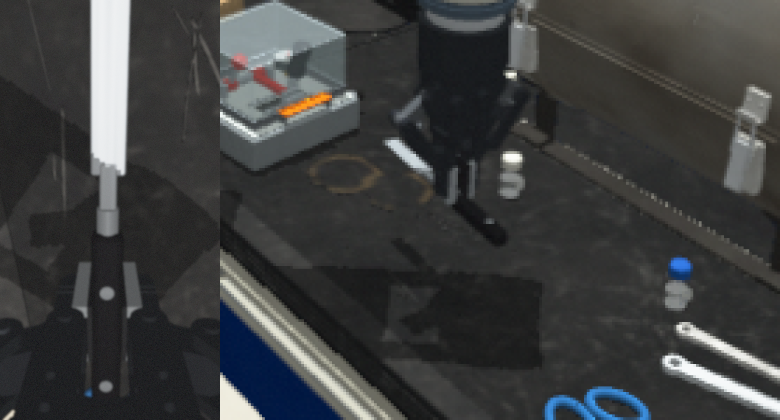

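The spatula is held: the blade points up the wrist image, and in the scene view its tip is at about (320,241).

```bash
python3 - <<'E'
from h import *
plan_to([486.1,-272.3,60.8],[-3.1416,0,1.664])
E
```

```text
shift [2.789 0.738 0.909] turn [-0.004 -0.003 -2.008]
```

Call:
drive_tool(
  plan=[
    {"x": 0.4,"y": 0.1,"z": 0,"ax": 0,"ay": 0,"az": -0.3,"hand": 5},
    {"x": 1.0,"y": 0.25,"z": 0.1,"ax": 0,"ay": 0,"az": -0.8,"hand": 5},
    {"x": 1.7,"y": 0.45,"z": 0.3,"ax": 0,"ay": 0,"az": -1.3,"hand": 5},
    {"x": 2.3,"y": 0.6,"z": 0.6,"ax": 0,"ay": 0,"az": -1.7,"hand": 5},
    {"x": 2.7,"y": 0.7,"z": 0.8,"ax": 0,"ay": 0,"az": -2.0,"hand": 5},
    {"x": 2.79,"y": 0.74,"z": 0.91,"ax": 0,"ay": 0,"az": -2.0,"hand": 5},
    {"x": 2.79,"y": 0.74,"z": 0.91,"ax": 0,"ay": 0,"az": -2.0,"hand": 5},
    {"x": 2.79,"y": 0.74,"z": 0.91,"ax": 0,"ay": 0,"az": -2.0,"hand": 5},
  ],
)

```text
clock: 5.3
eef_pos: [486.4, -273.2, 60.6]
tcp_rot: [-3.141, -0.0, 1.663]
contact_force: [0.1, -0.3, -0.5]
opening: 0.125
grasp_force: 88.3
```

```bash
python3 - <<'E'
from h import *
s=monitor.sense();print(s["eef_pos"],s["tcp_rot"],s["opening"],s["contact_force"])
for n in("wrist","scene","top"):
    i=imaging.camera_info(n);np.savez(n[0]+"4.npz",**{k:np.array(i[k]) for k in i});save(n,n[0]+"4")
sc=cv2.imread("pics/s4.png");cv2.imwrite("pics/c4.png",np.hstack([cv2.imread("pics/w4.png")[:, 200:400],cv2.resize(sc[195:270,240:340],(600,450),interpolation=3)[:420]]))
S=imaging.camera_info("scene")
R=np.array([[np.cos(.093),-np.sin(.093)],[np.sin(.093),np.cos(.093)]])
print(proj(S,[[*(np.array([466,-56.5])+R@np.array(q[:2])),q[2]] for q in((-32,-70,58.5),(32,-70,58.5),(-32,-70,54.5),(-75,-70,44),(75,-70,44),(-7,-105,59.5),(7,-105,59.5))]).round(1).tolist())
E
```

```text
[ 486.39531216 -273.23670472   60.60921606] [-3.14110186e+00 -4.13974781e-05  1.66261967e+00] 0.1247292964763061 [ 0.13569212 -0.29016983 -0.54430638]
[[283.1, 231.6], [299.7, 224.9], [283.1, 232.8], [271.5, 240.6], [310.3, 224.8], [297.4, 233.1], [301.0, 231.6]]
```

View pics/c4.png

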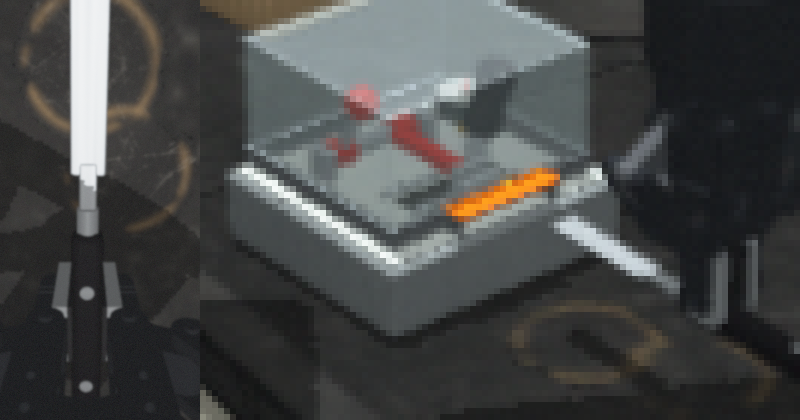

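```bash
python3 - <<'E'
from h import *
def widths(n,rows,x0,x1,z):
    i=dict(np.load(n+".npz"));g=cv2.cvtColor(cv2.imread(f"pics/{n}.png"),cv2.COLOR_BGR2GRAY).astype(float)
    out=[]
    for v in rows:
        l=g[v,x0:x1];pk=np.median(l[l>150]);th=(pk+np.median(l[:15]))/2
        a=np.argmax(l>th);b=len(l)-1-np.argmax(l[::-1]>th)
        L=x0+a-(l[a]-th)/(l[a]-l[a-1]);Rr=x0+b+(l[b]-th)/(l[b]-l[b+1])
        P=onz(i,(L,v),z);Q=onz(i,(Rr,v),z);out.append((np.linalg.norm(P-Q),P[1],v,L,Rr,*((P+Q)/2)[:2]))
    return np.array(out)
a=widths("w2",range(66,142,3),260,320,8.25);print("ref",np.polyfit(a[:,1]-a[:,1].mean(),a[:,0],1),a[:,0].std())
b=widths("w4",range(4,158,3),245,335,60.6);print(b[::10].round(2))
p=np.polyfit(b[:,2],b[:,0],1);print("width row0,160",np.polyval(p,[0,160]),(b[:,0]-np.polyval(p,b[:,2])).std())
i=dict(np.load("w4.npz"));c=-i["R"].T@i["t"];print("cam",c)
E
```

```text
ref [1.16227274e-03 1.42014874e+01] 0.09334654678762475
[[  13.5  -165.4     4.    270.26  308.78  477.4  -164.78]
 [  13.63 -174.92   34.    270.23  308.23  478.2  -174.29]
 [  13.7  -184.89   64.    270.26  307.57  479.03 -184.26]
 [  13.7  -195.34   94.    270.29  306.72  479.86 -194.71]
 [  13.55 -206.31  124.    270.55  305.71  480.74 -205.69]
 [  13.78 -217.86  154.    270.38  305.24  481.7  -217.23]]
width row0,160 [13.66541626 13.65009277] 0.08888291700821506
cam [ 479.18390848 -194.26638195  203.51215703]
```

Call:
drive_tool(
  plan=[
    {"x": 0.1,"y": 0,"z": 0.15,"ax": 0,"ay": 0,"az": 0,"hand": 5},
    {"x": 0.3,"y": 0,"z": 0.15,"ax": 0,"ay": 0,"az": 0,"hand": 5},
    {"x": 0.5,"y": 0,"z": 0.15,"ax": 0,"ay": 0,"az": 0,"hand": 5},
    {"x": 0.65,"y": 0,"z": 0.15,"ax": 0,"ay": 0,"az": 0,"hand": 5},
    {"x": 0.75,"y": 0,"z": 0.15,"ax": 0,"ay": 0,"az": 0,"hand": 5},
    {"x": 0.82,"y": 0,"z": 0.15,"ax": 0,"ay": 0,"az": 0,"hand": 5},
    {"x": 0.88,"y": 0,"z": 0.15,"ax": 0,"ay": 0,"az": 0,"hand": 5},
    {"x": 0.88,"y": 0,"z": 0.15,"ax": 0,"ay": 0,"az": 0,"hand": 5},
  ],
)

```text
clock: 6.25
eef_pos: [482.6, -228.6, 53.4]
tcp_rot: [3.141, 0.0, 1.663]
contact_force: [-0.4, -0.6, -0.5]
opening: 0.119
grasp_force: 88.3
```

```bash
python3 - <<'E'
from h import *
s=monitor.sense();print(s["contact_force"],s["wrist_torque"])
save("scene","s5");save("wrist","w5")
cv2.imwrite("pics/c5.png",np.hstack([cv2.imread("pics/w5.png")[:, 200:400],cv2.resize(cv2.imread("pics/s5.png")[195:270,240:340],(600,450),interpolation=3)[:420]]))
E
```

```text
[-0.35949656 -0.58517784 -0.45157335] [0.00878917 0.00479892 0.01737697]
```

View pics/c5.png

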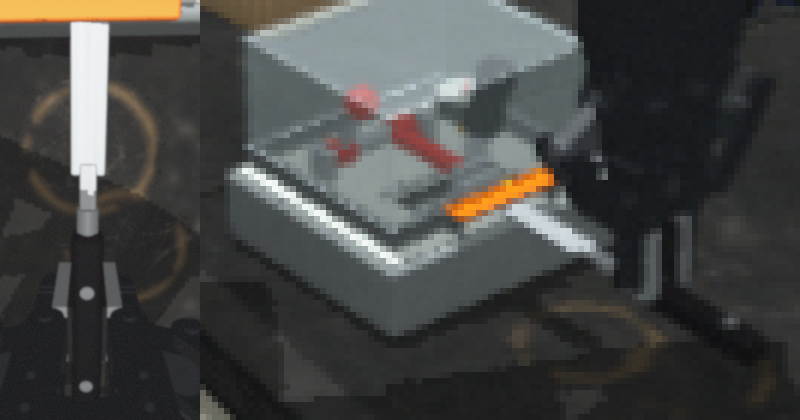

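The blade passes under the orange lip at (90,20) in the wrist crop with no contact force. Now I lift it.

Call:
drive_tool(
  plan=[
    {"x": 0,"y": 0,"z": -0.08,"ax": 0,"ay": 0,"az": 0,"hand": 5},
    {"x": 0,"y": 0,"z": -0.16,"ax": 0,"ay": 0,"az": 0,"hand": 5},
    {"x": 0,"y": 0,"z": -0.24,"ax": 0,"ay": 0,"az": 0,"hand": 5},
    {"x": 0,"y": 0,"z": -0.32,"ax": 0,"ay": 0,"az": 0,"hand": 5},
    {"x": 0,"y": 0,"z": -0.4,"ax": 0,"ay": 0,"az": 0,"hand": 5},
    {"x": 0,"y": 0,"z": -0.5,"ax": 0,"ay": 0,"az": 0,"hand": 5},
    {"x": 0,"y": 0,"z": -0.6,"ax": 0,"ay": 0,"az": 0,"hand": 5},
    {"x": 0,"y": 0,"z": -0.6,"ax": 0,"ay": 0,"az": 0,"hand": 5},
  ],
  grip_force=110,
)

```text
clock: 7.15
eef_pos: [483.0, -229.0, 84.1]
tcp_rot: [3.14, 0.001, 1.663]
contact_force: [0.6, -1.2, -0.3]
opening: 0.11
grasp_force: 110.5
```

Call:
drive_tool(
  plan=[
    {"x": -0.3,"y": 0,"z": 0,"ax": 0,"ay": 0,"az": 0,"hand": 5},
    {"x": -0.9,"y": 0,"z": 0,"ax": 0,"ay": 0,"az": 0,"hand": 5},
    {"x": -1.5,"y": 0,"z": 0,"ax": 0,"ay": 0,"az": 0,"hand": 5},
    {"x": -1.5,"y": 0,"z": 0,"ax": 0,"ay": 0,"az": 0,"hand": 5},
  ],
)

```text
clock: 7.55
eef_pos: [490.4, -307.5, 83.4]
tcp_rot: [3.14, 0.002, 1.661]
contact_force: [-0.1, 0.1, -0.9]
opening: 0.115
grasp_force: 110.5
```

```bash
python3 - <<'E'
from h import *
save("scene","s6");save("wrist","w6")
i=imaging.camera_info("wrist");np.savez("w6.npz",**{k:np.array(i[k]) for k in i})
cv2.imwrite("pics/c6.png",np.hstack([cv2.imread("pics/w6.png")[:, 200:400],cv2.resize(cv2.imread("pics/s6.png")[175:280,220:370],(588,420),interpolation=3)]))
plan_to([490,-310,9],[-3.1416,0,1.664])
E
```

```text
shift [-0.113  0.009  1.477] turn [-0.004 -0.004 -0.023]
```

View pics/c6.png

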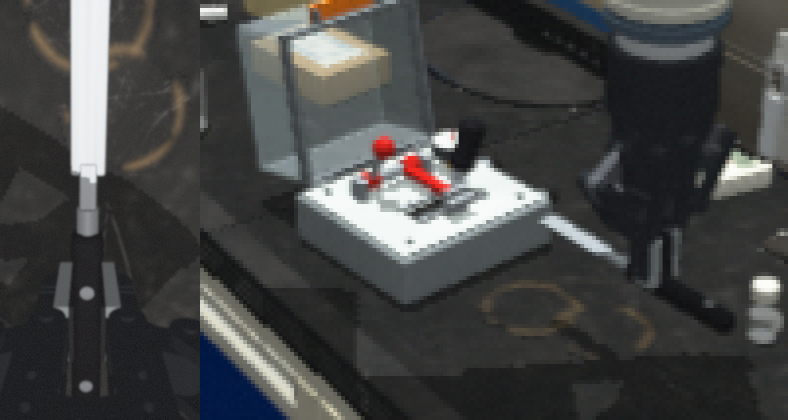

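The cover has swung up to the left, with its orange lip at the top at (345,10) in the crop. The spatula is still held clear of the box on the right, so I lay it down there.

Call:
drive_tool(
  plan=[
    {"x": 0,"y": 0,"z": 0.4,"ax": 0,"ay": 0,"az": 0,"hand": 5},
    {"x": 0,"y": 0,"z": 0.9,"ax": 0,"ay": 0,"az": 0,"hand": 5},
    {"x": 0,"y": 0,"z": 1.2,"ax": 0,"ay": 0,"az": 0,"hand": 5},
    {"x": 0,"y": 0,"z": 1.35,"ax": 0,"ay": 0,"az": 0,"hand": 5},
    {"x": 0,"y": 0,"z": 1.4,"ax": 0,"ay": 0,"az": 0,"hand": 5},
    {"x": 0,"y": 0,"z": 1.4,"ax": 0,"ay": 0,"az": 0,"hand": 5},
  ],
)

```text
clock: 8.25
eef_pos: [489.6, -303.4, 13.4]
tcp_rot: [-3.142, -0.0, 1.663]
contact_force: [1.0, 0.6, -0.7]
opening: 0.11
grasp_force: 110.5
```

Call:
drive_tool(
  plan=[
    {"x": 0,"y": 0,"z": 0.02,"ax": 0,"ay": 0,"az": 0,"hand": 5},
    {"x": 0,"y": 0,"z": 0.04,"ax": 0,"ay": 0,"az": 0,"hand": 5},
    {"x": 0,"y": 0,"z": 0.05,"ax": 0,"ay": 0,"az": 0,"hand": 5},
    {"x": 0,"y": 0,"z": 0.05,"ax": 0,"ay": 0,"az": 0,"hand": 5},
  ],
)

```text
clock: 8.65
eef_pos: [489.6, -303.6, 11.0]
tcp_rot: [3.141, 0.0, 1.663]
contact_force: [0.6, 0.9, 0.0]
opening: 0.108
grasp_force: 110.5
```

Call:
drive_tool(
  plan=[
    {"x": 0,"y": 0,"z": 0.02,"ax": 0,"ay": 0,"az": 0,"hand": 5},
    {"x": 0,"y": 0,"z": 0.04,"ax": 0,"ay": 0,"az": 0,"hand": 5},
    {"x": 0,"y": 0,"z": 0.05,"ax": 0,"ay": 0,"az": 0,"hand": 5},
    {"x": 0,"y": 0,"z": 0.05,"ax": 0,"ay": 0,"az": 0,"hand": 5},
  ],
)

```text
clock: 9.05
eef_pos: [489.5, -303.5, 8.4]
tcp_rot: [-3.142, -0.0, 1.663]
contact_force: [-0.4, 0.9, 1.9]
opening: 0.11
grasp_force: 110.9
```

Call:
drive_tool(
  plan=[
    {"x": 0,"y": 0,"z": 0,"ax": 0,"ay": 0,"az": 0,"hand": 20},
    {"x": 0,"y": 0,"z": 0,"ax": 0,"ay": 0,"az": 0,"hand": 28},
    {"x": 0,"y": 0,"z": 0,"ax": 0,"ay": 0,"az": 0,"hand": 34},
    {"x": 0,"y": 0,"z": 0,"ax": 0,"ay": 0,"az": 0,"hand": 34},
    {"x": 0,"y": 0,"z": -0.3,"ax": 0,"ay": 0,"az": 0,"hand": 34},
    {"x": 0,"y": 0,"z": -1.1,"ax": 0,"ay": 0,"az": 0,"hand": 34},
    {"x": 0,"y": 0,"z": -2.0,"ax": 0,"ay": 0,"az": 0,"hand": 34},
    {"x": 0,"y": 0,"z": -3.0,"ax": 0,"ay": 0,"az": 0,"hand": 34},
  ],
)

```text
clock: 9.85
eef_pos: [488.8, -303.1, 160.2]
tcp_rot: [-3.141, -0.001, 1.663]
contact_force: [0.4, 0.1, 0.4]
opening: 0.396
grasp_force: 0.0
```

```bash
python3 - <<'E'
from h import *
s=monitor.sense();print(s["eef_pos"],s["opening"],s["contact_force"])
i=imaging.camera_info("wrist");im=save("wrist","w7");g=cv2.cvtColor(im,cv2.COLOR_RGB2GRAY)
m=(g>190).astype(np.uint8);n,l,st,c=cv2.connectedComponentsWithStats(m)
for k in range(1,n):
    if st[k,4]>150: print(st[k],onz(i,c[k],8).round(0))
def w(pt,yw):pass
R=np.array([[np.cos(.093),-np.sin(.093)],[np.sin(.093),np.cos(.093)]]);O=np.array([466,-56.5])
print("ball",O+R@np.array([-32,7]),"grip",O+R@np.array([27,-22]))
# catch push: TCP at box (-32,-25), z=165 first
plan_to([*(O+R@np.array([-32,-32])),170],[-3.1416,0,.093+np.pi/2])
plan_to([*(O+R@np.array([-32,-32])),170],[-3.1416,0,.093])
E
```

```text
[ 488.7808911  -303.05632939  160.22617355] 0.3960615742715795 [0.40109272 0.0828348  0.4428203 ]
[    0    10   114   410 35726] [ 286. -344.    8.]
[ 280   49   19  107 1603] [ 483. -226.    8.]
[415 208  25  24 464] [ 612. -317.    8.]
ball [433.4882223  -52.50196164] grip [494.9263746  -75.89754759]
shift [ 4.368 -0.713 -0.053] turn [ 0.08   0.061 -0.005]
shift [ 4.368 -0.713 -0.053] turn [ 0.11  -0.015 14.995]
```

Call:
drive_tool(
  plan=[
    {"x": 0.5,"y": -0.1,"z": -0.05,"ax": 0,"ay": 0,"az": 1.3,"hand": 0},
    {"x": 1.1,"y": -0.2,"z": -0.05,"ax": 0,"ay": 0,"az": 2.6,"hand": 0},
    {"x": 1.7,"y": -0.3,"z": -0.05,"ax": 0,"ay": 0,"az": 3.9,"hand": 0},
    {"x": 2.3,"y": -0.4,"z": -0.05,"ax": 0,"ay": 0,"az": 5.2,"hand": 0},
    {"x": 2.9,"y": -0.5,"z": -0.05,"ax": 0,"ay": 0,"az": 6.5,"hand": 0},
    {"x": 3.5,"y": -0.6,"z": -0.05,"ax": 0,"ay": 0,"az": 7.8,"hand": 0},
    {"x": 4.0,"y": -0.7,"z": -0.05,"ax": 0,"ay": 0,"az": 9.1,"hand": 0},
    {"x": 4.3,"y": -0.7,"z": -0.05,"ax": 0,"ay": 0,"az": 10.4,"hand": 0},
  ],
)

```text
clock: 10.7
eef_pos: [433.8, -91.1, 161.5]
tcp_rot: [3.142, -0.0, 0.569]
contact_force: [-0.4, 0.2, 1.2]
opening: -0.003
grasp_force: 0.0
```

Call:
drive_tool(
  plan=[
    {"x": 0,"y": 0,"z": 0,"ax": 0,"ay": 0,"az": 1.2,"hand": 0},
    {"x": 0,"y": 0,"z": 0,"ax": 0,"ay": 0,"az": 2.4,"hand": 0},
    {"x": 0,"y": 0,"z": 0,"ax": 0,"ay": 0,"az": 3.6,"hand": 0},
    {"x": 0,"y": 0,"z": 0,"ax": 0,"ay": 0,"az": 4.6,"hand": 0},
    {"x": 0,"y": 0,"z": 0,"ax": 0,"ay": 0,"az": 4.6,"hand": 0},
    {"x": 0,"y": 0,"z": 0,"ax": 0,"ay": 0,"az": 4.6,"hand": 0},
  ],
)

```text
clock: 11.3
eef_pos: [434.9, -92.7, 161.3]
tcp_rot: [3.141, -0.001, 0.096]
contact_force: [0.3, -0.8, -0.4]
opening: -0.003
grasp_force: 0.0
```

```bash
cat >> h.py <<'E'
Rb=np.array([[np.cos(.093),-np.sin(.093)],[np.sin(.093),np.cos(.093)]]);Ob=np.array([466,-56.5])
def box(p): return [*(Ob+Rb@np.array(p[:2],float)),p[2]]
E
python3 - <<'E'
from h import *
s=monitor.sense();print(s["eef_pos"],s["tcp_rot"],s["opening"])
plan_to(box((-32,-30,82)),[-3.1416,0,.093]);plan_to(box((-32,36,82)),[-3.1416,0,.093])
i=imaging.camera_info("wrist");im=save("wrist","w8");h=cv2.cvtColor(im,cv2.COLOR_RGB2HSV)
b=cv2.inRange(h,(0,150,60),(8,255,255))|cv2.inRange(h,(172,150,60),(180,255,255));n,l,st,c=cv2.connectedComponentsWithStats(b)
print([(st[k].tolist(),c[k].round().tolist()) for k in range(1,n) if st[k,4]>80])
print(proj(i,[box((-32,7,91)),box((27,-22,86)),box((5,-4,60))]).round().tolist())
E
```

```text
[434.8866504  -92.65747017 161.30029431] [ 3.14134856e+00 -7.41992773e-04  9.55500649e-02] -0.003057872664864899
shift [ 0.046 -0.063  1.586] turn [ 0.002 -0.007  0.024]
shift [ 0.049 -1.383  1.586] turn [ 0.002 -0.007  0.024]
[([188, 143, 96, 25, 1399], [233.0, 157.0]), ([194, 198, 18, 20, 197], [201.0, 207.0]), ([208, 211, 26, 25, 510], [220.0, 223.0])]
[[223.0, 222.0], [268.0, 125.0], [244.0, 155.0]]
```

Call:
drive_tool(
  plan=[
    {"x": 0.05,"y": -0.05,"z": 0.5,"ax": 0,"ay": 0,"az": 0,"hand": 0},
    {"x": 0.05,"y": -0.05,"z": 1.0,"ax": 0,"ay": 0,"az": 0,"hand": 0},
    {"x": 0.05,"y": -0.05,"z": 1.4,"ax": 0,"ay": 0,"az": 0,"hand": 0},
    {"x": 0.05,"y": -0.05,"z": 1.58,"ax": 0,"ay": 0,"az": 0,"hand": 0},
    {"x": 0.05,"y": -0.05,"z": 1.58,"ax": 0,"ay": 0,"az": 0,"hand": 0},
  ],
)

```text
clock: 11.85
eef_pos: [436.3, -89.8, 81.0]
tcp_rot: [-3.141, 0.002, 0.094]
contact_force: [0.7, 0.0, 0.2]
opening: -0.001
grasp_force: 0.0
```

Call:
drive_tool(
  plan=[
    {"x": 0,"y": -0.15,"z": 0,"ax": 0,"ay": 0,"az": 0,"hand": 0},
    {"x": 0,"y": -0.3,"z": 0,"ax": 0,"ay": 0,"az": 0,"hand": 0},
    {"x": 0,"y": -0.45,"z": 0,"ax": 0,"ay": 0,"az": 0,"hand": 0},
    {"x": 0,"y": -0.6,"z": 0,"ax": 0,"ay": 0,"az": 0,"hand": 0},
    {"x": 0,"y": -0.75,"z": 0,"ax": 0,"ay": 0,"az": 0,"hand": 0},
    {"x": 0,"y": -0.9,"z": 0,"ax": 0,"ay": 0,"az": 0,"hand": 0},
    {"x": 0,"y": -1.05,"z": 0,"ax": 0,"ay": 0,"az": 0,"hand": 0},
    {"x": 0,"y": -1.2,"z": 0,"ax": 0,"ay": 0,"az": 0,"hand": 0},
  ],
)

```text
clock: 12.65
eef_pos: [431.3, -29.5, 81.7]
tcp_rot: [-3.142, 0.0, 0.093]
contact_force: [-0.2, -0.8, -0.4]
opening: 0.001
grasp_force: 0.0
```

Call:
drive_tool(
  plan=[
    {"x": 0,"y": -0.1,"z": 0,"ax": 0,"ay": 0,"az": 0,"hand": 0},
    {"x": 0,"y": -0.15,"z": 0,"ax": 0,"ay": 0,"az": 0,"hand": 0},
    {"x": 0,"y": -0.15,"z": 0,"ax": 0,"ay": 0,"az": 0,"hand": 0},
    {"x": 0,"y": -0.15,"z": -0.7,"ax": 0,"ay": 0,"az": 0,"hand": 0},
    {"x": 0,"y": -0.15,"z": -1.5,"ax": 0,"ay": 0,"az": 0,"hand": 0},
    {"x": 0,"y": 0.6,"z": -1.8,"ax": 0,"ay": 0,"az": 0,"hand": 20},
    {"x": 0,"y": 1.1,"z": -1.8,"ax": 0,"ay": 0,"az": 0,"hand": 40},
    {"x": 0,"y": 1.1,"z": -1.8,"ax": 0,"ay": 0,"az": 0,"hand": 40},
  ],
)

```text
clock: 13.45
eef_pos: [437.5, -87.3, 172.7]
tcp_rot: [3.14, -0.002, 0.09]
contact_force: [0.5, -0.2, 0.3]
opening: 0.469
grasp_force: 0.0
```

```bash
python3 - <<'E'
from h import *
s=monitor.sense();print(s["eef_pos"],s["tcp_rot"],s["opening"])
i=imaging.camera_info("wrist");im=save("wrist","w9");h=cv2.cvtColor(im,cv2.COLOR_RGB2HSV)
b=cv2.inRange(h,(0,150,60),(8,255,255))|cv2.inRange(h,(172,150,60),(180,255,255));n,l,st,c=cv2.connectedComponentsWithStats(b)
print([(st[k].tolist(),c[k].round().tolist()) for k in range(1,n) if st[k,4]>80])
print("ball open, shut",proj(i,[box((-32,65,67)),box((-32,7,91)),box((27,-22,86)),box((34,-22,105))]).round().tolist())
d=(h[...,2]<60).astype(np.uint8);n,l,st,c=cv2.connectedComponentsWithStats(d)
print([(st[k].tolist(),c[k].round().tolist()) for k in range(1,n) if st[k,4]>150])
T=Ro.from_euler('xyz',[-np.pi,0,.093])
# tilt: tool z along lever, towards pivot; lean 0.2 back to start
for lean in (.38,.2):
    zb=np.array([-np.sin(lean),0,-np.cos(lean)]);xb=np.array([np.cos(lean),0,-np.sin(lean)]);M=np.c_[xb,np.cross(zb,xb),zb]
    W=Ro.from_euler('z',.093)*Ro.from_matrix(M);g=np.array([27,-22,86])+19*zb
    print(lean,W.as_euler('xyz').round(3));plan_to(box(g),W.as_euler('xyz'));plan_to(box(g-60*zb),W.as_euler('xyz'))
E
```

```text
[437.47540981 -87.29785257 172.69099477] [ 3.14022410e+00 -2.25293155e-03  9.03878886e-02] 0.4688082943701112
[([161, 146, 58, 41, 948], [191.0, 167.0]), ([204, 198, 19, 19, 287], [213.0, 208.0]), ([144, 201, 24, 23, 428], [156.0, 212.0])]
ball open, shut [[158.0, 210.0], [233.0, 221.0], [277.0, 128.0], [276.0, 119.0]]
[([0, 0, 560, 420, 121299], [345.0, 203.0]), ([256, 106, 34, 93, 1965], [275.0, 145.0]), ([0, 231, 161, 74, 1843], [47.0, 275.0])]
0.38 [3.142 0.38  0.093]
shift [ 1.036 -0.099  2.075] turn [-3.000e-03 -3.635e+00 -3.000e-02]
shift [ 1.481 -0.1    0.961] turn [-3.000e-03 -3.635e+00 -3.000e-02]
0.2 [3.142 0.2   0.093]
shift [ 1.101 -0.099  2.094] turn [-0.    -1.916 -0.03 ]
shift [ 1.34  -0.099  0.918] turn [-0.    -1.916 -0.03 ]
```

Call:
drive_tool(
  plan=[
    {"x": 0.4,"y": -0.1,"z": 0,"ax": 0,"ay": -0.8,"az": 0,"hand": 38},
    {"x": 0.8,"y": -0.1,"z": 0.1,"ax": 0,"ay": -1.6,"az": 0,"hand": 38},
    {"x": 1.2,"y": -0.1,"z": 0.4,"ax": 0,"ay": -2.4,"az": 0,"hand": 38},
    {"x": 1.45,"y": -0.1,"z": 0.7,"ax": 0,"ay": -3.2,"az": 0,"hand": 38},
    {"x": 1.48,"y": -0.1,"z": 0.96,"ax": 0,"ay": -3.64,"az": 0,"hand": 38},
    {"x": 1.48,"y": -0.1,"z": 0.96,"ax": 0,"ay": -3.64,"az": 0,"hand": 38},
    {"x": 1.48,"y": -0.1,"z": 0.96,"ax": 0,"ay": -3.64,"az": 0,"hand": 38},
  ],
)

```text
clock: 14.2
eef_pos: [509.0, -72.6, 123.2]
tcp_rot: [-3.141, 0.382, 0.093]
contact_force: [-0.5, -0.6, -0.1]
opening: 0.447
grasp_force: 0.0
```

```bash
cat > lev.py <<'E'
from h import *
def pose(lean,p,back=0,piv=None):
    zb=np.array([-np.sin(lean),0,-np.cos(lean)]);xb=np.array([np.cos(lean),0,-np.sin(lean)]);M=np.c_[xb,np.cross(zb,xb),zb]
    W=Ro.from_euler('z',.093)*Ro.from_matrix(M)
    g=np.array([5,-22,30])-60*zb+(19-back)*zb
    return box(g),W.as_euler('xyz')
E
python3 - <<'E'
from lev import *
s=monitor.sense();print(s["eef_pos"],s["tcp_rot"],s["opening"],s["qpos"].round(2))
p,w=pose(.38,0);plan_to(p,w)
i=imaging.camera_info("wrist");im=save("wrist","w10");h=cv2.cvtColor(im,cv2.COLOR_RGB2HSV)
print(proj(i,[box((27,-22,86)),box((34.7,-22,104.3))]).round())
for v in range(60,250,15):
    x=np.nonzero(h[v,180:400,2]<60)[0]+180; print(v,np.split(x,np.nonzero(np.diff(x)>1)[0]+1) and [(int(a[0]),int(a[-1])) for a in np.split(x,np.nonzero(np.diff(x)>1)[0]+1) if len(a)>4])
E
```

```text
[508.99163264 -72.57887827 123.20160082] [-3.14115945  0.38234535  0.09301781] 0.44700723603055376 [-0.1   0.52  1.7  -0.07  1.3   1.41]
shift [0.02 0.04 1.18] turn [-0.004  0.022  0.   ]
[[290. 243.]
 [291. 259.]]
60 [(180, 206), (215, 397)]
75 [(180, 211), (214, 297), (300, 316), (320, 399)]
90 [(199, 296), (320, 399)]
105 [(362, 399)]
120 [(368, 399)]
135 [(370, 399)]
150 [(368, 399)]
165 [(366, 387)]
180 [(226, 236), (363, 377), (383, 399)]
195 [(278, 296), (361, 399)]
210 [(278, 296), (359, 381), (388, 392), (394, 399)]
225 [(273, 301), (357, 399)]
240 [(270, 303), (355, 399)]
```

Call:
drive_tool(
  plan=[
    {"x": 0.01,"y": 0.01,"z": 0.4,"ax": 0,"ay": 0,"az": 0,"hand": 38},
    {"x": 0.02,"y": 0.01,"z": 0.8,"ax": 0,"ay": 0,"az": 0,"hand": 38},
    {"x": 0.02,"y": 0.01,"z": 1.1,"ax": 0,"ay": 0,"az": 0,"hand": 38},
    {"x": 0.02,"y": 0.01,"z": 1.18,"ax": 0,"ay": 0,"az": 0,"hand": 38},
    {"x": 0.02,"y": 0.01,"z": 1.18,"ax": 0,"ay": 0,"az": 0,"hand": 38},
  ],
)

```text
clock: 14.75
eef_pos: [488.6, -75.6, 69.5]
tcp_rot: [3.142, 0.38, 0.092]
contact_force: [-0.9, -0.7, 0.5]
opening: 0.444
grasp_force: 0.0
```

Call:
drive_tool(
  plan=[
    {"x": 0,"y": 0,"z": 0,"ax": 0,"ay": 0,"az": 0,"hand": 10},
    {"x": 0,"y": 0,"z": 0,"ax": 0,"ay": 0,"az": 0,"hand": 10},
    {"x": 0,"y": 0,"z": 0,"ax": 0,"ay": 0,"az": 0,"hand": 10},
    {"x": 0,"y": 0,"z": 0,"ax": 0,"ay": 0,"az": 0,"hand": 10},
    {"x": 0,"y": 0,"z": 0,"ax": 0,"ay": 0,"az": 0,"hand": 10},
  ],
  grip_force=50,
)

```text
clock: 15.25
eef_pos: [489.7, -74.5, 70.0]
tcp_rot: [-3.14, 0.38, 0.092]
contact_force: [-0.7, 7.3, 5.7]
opening: 0.226
grasp_force: 48.8
```

```bash
python3 - <<'E'
from lev import *
s=monitor.sense();print(s["eef_pos"],s["opening"],s["contact_force"])
for l in(.28,.18,.08,-.02,-.12,-.22,-.32,-.42,-.46):
    p,w=pose(l,0);print(l,end=" ");plan_to(p,w)
E
```

```text
[489.71074831 -74.51229058  70.04862728] 0.22630628095261326 [-0.74583488  7.32431732  5.69423215]
0.28 shift [-0.099  0.037  0.053] turn [-0.015  0.95  -0.008]
0.18 shift [-0.18   0.038  0.066] turn [-0.015  1.905 -0.009]
0.08 shift [-0.26   0.038  0.086] turn [-0.015  2.86  -0.009]
-0.02 shift [-0.337  0.038  0.114] turn [-0.014  3.815 -0.01 ]
-0.12 shift [-0.411  0.038  0.15 ] turn [-0.014  4.77  -0.011]
-0.22 shift [-0.481  0.038  0.192] turn [-0.013  5.725 -0.012]
-0.32 shift [-0.546  0.038  0.242] turn [-0.013  6.68  -0.012]
-0.42 shift [-0.606  0.038  0.298] turn [-0.012  7.635 -0.013]
-0.46 shift [-0.628  0.038  0.322] turn [-0.012  8.017 -0.013]
```

Call:
drive_tool(
  plan=[
    {"x": -0.09,"y": -0.02,"z": 0.01,"ax": 0,"ay": 0.95,"az": 0,"hand": 10},
    {"x": -0.17,"y": -0.02,"z": 0.02,"ax": 0,"ay": 1.9,"az": 0,"hand": 10},
    {"x": -0.25,"y": -0.02,"z": 0.04,"ax": 0,"ay": 2.86,"az": 0,"hand": 10},
    {"x": -0.33,"y": -0.02,"z": 0.07,"ax": 0,"ay": 3.8,"az": 0,"hand": 10},
    {"x": -0.4,"y": -0.02,"z": 0.11,"ax": 0,"ay": 4.77,"az": 0,"hand": 10},
    {"x": -0.47,"y": -0.02,"z": 0.15,"ax": 0,"ay": 5.72,"az": 0,"hand": 10},
    {"x": -0.54,"y": -0.02,"z": 0.2,"ax": 0,"ay": 6.68,"az": 0,"hand": 10},
    {"x": -0.6,"y": -0.02,"z": 0.26,"ax": 0,"ay": 7.6,"az": 0,"hand": 10},
  ],
)

```text
clock: 16.05
eef_pos: [465.1, -76.2, 72.9]
tcp_rot: [-3.137, -0.371, 0.095]
contact_force: [-4.9, -30.6, 20.5]
opening: 0.225
grasp_force: 53.6
```

```bash
python3 - <<'E'
from lev import *
s=monitor.sense();print(s["eef_pos"],s["tcp_rot"],s["opening"],s["contact_force"],s["wrist_torque"])
z=Ro.from_euler('xyz',s["tcp_rot"]).as_matrix()[:,2];g=s["eef_pos"]-19*z;b=Rb.T@(g[:2]-Ob);print("grasp in box",b,g[2],"lever",.38-np.arctan2(b[0]-5,g[2]-30))
for l in(-.42,-.46):
    p,w=pose(l,0);plan_to(p,w)
E
```

```text
[465.08813218 -76.17601315  72.89817382] [-3.13686475 -0.37068498  0.09547322] 0.22490865655269657 [ -4.94388673 -30.61730716  20.49358714] [-4.62729224  0.55544268 -1.84247448]
grasp in box [ -9.61766517 -19.6131562 ] 90.60748503703465 lever 0.6166659027946064
shift [-0.207  0.05   0.036] turn [-0.054  0.471  0.021]
shift [-0.24   0.05   0.039] turn [-0.055  0.853  0.02 ]
```

Call:
drive_tool(
  plan=[
    {"x": 0,"y": 0.02,"z": 0,"ax": 0,"ay": 0,"az": 0,"hand": 10},
    {"x": 0,"y": 0.04,"z": 0,"ax": 0,"ay": 0,"az": 0,"hand": 10},
    {"x": 0,"y": 0.04,"z": 0,"ax": 0,"ay": 0,"az": 0,"hand": 10},
  ],
)

```text
clock: 16.35
eef_pos: [466.1, -76.5, 73.0]
tcp_rot: [-3.131, -0.367, 0.095]
contact_force: [-7.8, -13.7, 31.4]
opening: 0.223
grasp_force: 54.3
```

```bash
cat > chk.py <<'E'
from lev import *
s=monitor.sense();print(s["eef_pos"],s["tcp_rot"],s["opening"],s["contact_force"],s["wrist_torque"])
z=Ro.from_euler('xyz',s["tcp_rot"]).as_matrix()[:,2];g=s["eef_pos"]-19*z;b=Rb.T@(g[:2]-Ob);print("grasp in box",b,g[2],"lever",.38-np.arctan2(b[0]-5,g[2]-30))
for l in(-.42,-.46):
    p,w=pose(l,0);plan_to(p,w)
E
python3 chk.py
```

```text
[466.05107835 -76.47874955  72.95180771] [-3.13134523 -0.36690732  0.09496575] 0.22278970098107237 [ -7.76269232 -13.68413023  31.40813036] [-2.06005823  0.0152404  -0.70221821]
grasp in box [ -8.61961115 -20.1052519 ] 90.68626020624075 lever 0.6007686065926099
shift [-0.225  0.042  0.031] turn [-0.105  0.507  0.015]
shift [-0.257  0.042  0.034] turn [-0.105  0.889  0.013]
```

Call:
drive_tool(
  plan=[
    {"x": -0.04,"y": 0.01,"z": -0.03,"ax": 0,"ay": 0.1,"az": 0,"hand": 10},
    {"x": -0.08,"y": 0.02,"z": -0.04,"ax": 0,"ay": 0.25,"az": 0,"hand": 10},
    {"x": -0.12,"y": 0.02,"z": -0.04,"ax": 0,"ay": 0.4,"az": 0,"hand": 10},
    {"x": -0.12,"y": 0.02,"z": -0.04,"ax": 0,"ay": 0.4,"az": 0,"hand": 10},
  ],
)

```text
clock: 16.75
eef_pos: [459.8, -77.4, 71.6]
tcp_rot: [-3.13, -0.407, 0.094]
contact_force: [11.7, -2.2, -1.8]
opening: 0.22
grasp_force: 51.2
```

```bash
python3 chk.py; python3 -c "
from h import *
print(monitor.sense()['qpos'].round(3))"
```

```text
[459.75135765 -77.38507049  71.57388734] [-3.12973993 -0.40665587  0.09407286] 0.22010370466109588 [11.74496556 -2.21781126 -1.78171387] [-0.53008684 -1.77219831 -0.21657512]
grasp in box [-15.67564126 -20.44779033] 89.0231867152358 lever 0.7169393228779148
shift [-0.098  0.036  0.047] turn [-0.117  0.127  0.009]
shift [-0.131  0.036  0.049] turn [-0.117  0.509  0.006]
[-0.286  0.254  2.365  0.832  0.215  0.397]
```

Call:
drive_tool(
  plan=[
    {"x": -0.05,"y": 0.01,"z": 0,"ax": 0,"ay": 0,"az": 0,"hand": 10},
    {"x": -0.1,"y": 0.01,"z": 0,"ax": 0,"ay": 0,"az": 0,"hand": 10},
    {"x": -0.14,"y": 0.01,"z": 0,"ax": 0,"ay": 0,"az": 0,"hand": 10},
    {"x": -0.14,"y": 0.01,"z": 0,"ax": 0,"ay": 0,"az": 0,"hand": 10},
    {"x": -0.14,"y": 0.01,"z": 0,"ax": 0,"ay": 0,"az": 0,"hand": 10},
  ],
)

```text
clock: 17.25
eef_pos: [455.0, -78.0, 69.6]
tcp_rot: [-3.129, -0.408, 0.095]
contact_force: [16.1, 4.2, 3.0]
opening: 0.23
grasp_force: 51.2
```

```bash
python3 chk.py
```

```text
[454.97928575 -78.04986409  69.6198798 ] [-3.12893623 -0.40786179  0.09482488] 0.22954663969780936 [16.06377544  4.23663711  2.9565693 ] [ 0.23083364 -2.62121557 -0.03219819]
grasp in box [-20.50958516 -20.6875061 ] 87.05993259370705 lever 0.800411760744648
shift [0.006 0.032 0.05 ] turn [-0.128  0.116  0.015]
shift [-0.027  0.032  0.051] turn [-0.128  0.498  0.013]
```

Call:
drive_tool(
  plan=[
    {"x": -0.03,"y": 0,"z": 0,"ax": 0,"ay": 0,"az": 0,"hand": 10},
    {"x": -0.06,"y": 0,"z": 0,"ax": 0,"ay": 0,"az": 0,"hand": 10},
    {"x": -0.06,"y": 0,"z": 0,"ax": 0,"ay": 0,"az": 0,"hand": 10},
    {"x": -0.06,"y": 0,"z": 0,"ax": 0,"ay": 0,"az": 0,"hand": 10},
  ],
  grip_force=60,
)

```text
clock: 17.65
eef_pos: [454.7, -78.2, 69.6]
tcp_rot: [-3.129, -0.411, 0.095]
contact_force: [29.2, 9.8, 0.2]
opening: 0.222
grasp_force: 59.1
```

```bash
python3 chk.py; python3 - <<'E'
from lev import *
i=imaging.camera_info("scene");im=save("scene","s11");h=cv2.cvtColor(im,cv2.COLOR_RGB2HSV)
b=cv2.inRange(h,(0,150,90),(8,255,255))|cv2.inRange(h,(172,150,90),(180,255,255));n,l,st,c=cv2.connectedComponentsWithStats(b)
print([(st[k].tolist(),c[k].round().tolist()) for k in range(1,n) if st[k,4]>8 and 240<c[k][0]<320])
print(proj(i,[box((-32,65,67)),box((5,33,90)),box((-19,-22,85))]).round().tolist())
E
```

```text
[454.66285377 -78.22513431  69.56091161] [-3.12885431 -0.41090662  0.09538275] 0.22233725598857979 [29.24159952  9.79042166  0.19847178] [ 1.24175451 -4.15222679  0.31045747]
grasp in box [-20.89383871 -20.83851963] 86.97792050560659 lever 0.8065516207788187
shift [0.012 0.029 0.051] turn [-0.131  0.087  0.02 ]
shift [-0.021  0.029  0.052] turn [-0.131  0.469  0.018]
[([253, 210, 5, 5, 17], [255.0, 212.0]), ([262, 218, 4, 4, 11], [264.0, 219.0])]
[[256.0, 213.0], [271.0, 206.0], [276.0, 216.0]]
```

The last 3 mm of command moved the tool only 0.3 mm while the force rose 13 N, so the lever is on its stop. I'll ease off a little, check the bystanders against the first top view, and hand in.

Call:
drive_tool(
  plan=[
    {"x": 0.03,"y": 0,"z": 0,"ax": 0,"ay": 0,"az": 0,"hand": 10},
    {"x": 0.03,"y": 0,"z": 0,"ax": 0,"ay": 0,"az": 0,"hand": 10},
    {"x": 0.03,"y": 0,"z": 0,"ax": 0,"ay": 0,"az": 0,"hand": 10},
  ],
)

```text
clock: 18.0
eef_pos: [454.8, -78.1, 69.6]
tcp_rot: [-3.129, -0.409, 0.095]
contact_force: [22.5, 5.8, 0.6]
opening: 0.221
grasp_force: 59.4
```

```bash
python3 chk.py; python3 - <<'E'
from lev import *
a=cv2.imread("pics/top0.png").astype(int);save("top","t12");b=cv2.imread("pics/t12.png").astype(int);d=abs(a-b).max(2)
for n,(u,v) in dict(carton=(173,180),tin=(138,225),bottle=(180,235),vial2=(371,168),vial0=(447,170)).items():print(n,d[v-14:v+15,u-14:u+15].mean().round(1))
g=cv2.cvtColor(b.astype(np.uint8),cv2.COLOR_BGR2GRAY);i=imaging.camera_info("top")
m=(g>170).astype(np.uint8);n,l,st,c=cv2.connectedComponentsWithStats(m)
print([(c[k].round().tolist(),onz(i,c[k],8).round().tolist(),st[k,4]) for k in range(1,n) if 320<c[k][0]<400 and 180<c[k][1]<245 and st[k,4]>15])
E
```

```text
[454.83094854 -78.1377414   69.60933779] [-3.12903339 -0.40941896  0.09524783] 0.22082582701981665 [22.46715802  5.83507424  0.64972279] [ 0.74602842 -3.40098219  0.12135146]
grasp in box [-20.69249536 -20.76263034] 87.0376564068418 lever 0.8032263787388428
shift [0.009 0.031 0.051] turn [-0.129  0.101  0.019]
shift [-0.024  0.031  0.052] turn [-0.129  0.483  0.016]
carton 2.1
tin 1.7
bottle 1.4
vial2 1.3
vial0 1.4
[([343.0, 207.0], [482.0, -231.0, 8.0], np.int32(108))]
```

```bash
python3 -c "
from h import *
print(r.sign_off())"
```

```text
the job is handed in; nothing more can be done
None
```

I handed the job in at 18 s: the cover is open, the spatula lies beside the box on its right, the catch is flipped over, the gripper is holding the lever at its front stop, and the bottle, vials, carton and tin show no movement from the first top view.

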